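Put the keys away in the pedal-lid key box

TASK

Put the keys away in the clear key box, working its lid only by the pedal: press the pedal all the way down without forcing it and slip it sideways to the left under the hold-open notch so that the lid stays up by itself, then take the keys off the turntable and lay them on the floor of the box, not dropped in from above. Finally press the pedal down out of the notch and ease it back up under your fingers so that the lid comes down softly and shuts, leaving the vase, the elephant and the paperweight where they are.

Things in the scene. Friction and masses are not known exactly. Their poses are not given: they have to be found in the camera images.
- keybox: Key box, fixed: clear acrylic, 160 mm deep (its x), 180 mm wide (its y), on a white plinth, left or right of the turntable. Origin under its centre on the board; its -x side (front) looks roughly to the robot, z up. Inner floor 48 mm above the board, rim 124 mm, walls 4 mm, inside 152 x 172 mm. On the front a steel plate 43 mm high with an L-slot for the pedal: upright, notch low on its +y side (left from the robot).
- box_floor (a point): Centre of the inner floor of the key box (48 mm above the board).
- pedal_pad (a point): Centre of the top face of the steel pedal pad: 44 mm long (box x), 40 mm wide between side cheeks 4 mm thick and 8 mm high, in which closed fingertips can press and push it sideways. At rest 58 mm above the board, 151 mm before the box's centre (71 mm before its front), sloping up to the robot by 0.163 rad; pressed down nearly level, some 18 to 29 mm above the board, 4 mm nearer the robot.
- pedal (a joint): Turn of the pedal, rad: 0 = up. The bottom of the slot stops it at 0.13 to 0.18 (28 to 40 mm down at the pad): the slot plate is set higher or lower on every box, so feel for the stop. It is firm (about 10 N per mm). The axle lies along box y, 220 mm behind the pad, 14 mm above the board. Spring and lid push the pad up with 6 to 11 N all the way. More than 25 N of pressing, pushing or squeezing bends it.
- pedal_slide (a joint): Sideways slide of the pedal to the box's +y, m: 0 = upright part of the slot, 0.020 = end stop in the notch. It slides only while the pad is held within 2 mm of its lower stop (it passes under a lip) and catches from 0.018 on. Friction 2 to 5 N; stays where left. Let up there, the pad rises some 6 mm and hangs. To free it: press to the stop, slide back to 0, let up.
- lid (a joint): Opening of the clear lid, rad: 0 = shut, 1.4 to 2.2 = standing open with the pedal hanging in the notch, more with the pedal on its stop. Hinged on the back rim, tied to the pedal (14 times its turn). 4 mm thick, 164 mm deep, steel front edge. If the pedal is let go the lid slams; soft means never falling faster than 2.5 rad/s (about 40 mm/s at the pad).
- keys_center (a point): Middle of the chrome fob of the keys: a bar 44 mm long (its x), 16 mm wide (its y), 12 mm thick, lying flat on the turntable, centre 6 mm above it. The split ring and two keys lie at its +x end, reaching 62 mm to +x and 45 mm to either side from x = 30 mm on. Rigid, 70 g.
- turntable: Fixed foot of a turntable; origin under its centre on the board. The grey plastic platter is 300 mm across, its top 25 mm above the board, and turns stiffly if pushed.
- vase: Red ceramic vase, 165 mm tall, 80 mm across, on the far side of the turntable. Origin under its foot. To be left alone.
- elephant: Wooden elephant figurine, 120 mm long, 78 mm tall, on the turntable. Origin between its feet. To be left alone.
- paperweight: Glass paperweight, 68 mm across, 47 mm tall, on the turntable. Origin under its foot. To be left alone.
Not all that is in view belongs to the job. There is more than one size of the part that bears keys_center; the job needs the middle-sized.

How it is judged (in metres and radians):
On the way, in this order (a step that is already met when the one before it is completed fails the run):
1. the pedal hangs in the hold-open notch with nothing touching it and the lid stands open (value of joint lid above 1.2 rad and value of joint pedal_slide above 0.015 m and contact force between each of the arm, the fingers and keybox below 0.1 N), for 0.3 s.
2. the keys lie released on the floor of the box, the lid still standing open (value of joint lid above 1.2 rad and z of keys_center in the frame of box_floor between 0 and 0.025 m and horizontal distance between keys_center and box_floor below 0.1 m and contact force between the fingers and keys below 0.1 N), for 0.2 s.
At the end, for the whole second after the job is handed in: The lid is shut (within 0.05 rad) and the pedal fully up in the upright part of its slot; the keys lie inside the box with the fob's centre less than 25 mm above its floor (value of joint lid below 0.05 rad and value of joint pedal below 0.005 rad and value of joint pedal_slide below 0.004 m and x of keys_center in the frame of keybox between -0.076 and 0.076 m and y of keys_center in the frame of keybox between -0.086 and 0.086 m and z of keys_center in the frame of box_floor between 0 and 0.025 m); the robot touches nothing.
It fails at once if the pedal is forced (more than 25 N on it) (contact force between any of the arm, the fingers and pedal above 25 N).
It fails at once if the lid falls faster than 2.5 rad/s (slams) (velocity of joint lid below -2.5 rad/s and value of joint lid between 0.03 and 1.3 rad).
It fails at once if the lid is touched by the robot (contact force between any of the arm, the fingers and lid above 1 N).
It fails at once if the keys are dropped into the box from its rim or higher (over 1.1 m/s) (horizontal distance between keys_center and box_floor below 0.1 m and linear speed of keys above 1.1 m/s).
It fails at once if the vase, the elephant or the paperweight is shifted by more than 20 mm (distance of any of vase, elephant, paperweight from where it was at the start of the episode above 0.02 m).
It also fails if it takes over 72 s, if anything falls off the work surface, if the arm or the gripper's body presses on something with over 40 N, if the wrist force passes 120 N, or if a joint passes its speed limit or range.

ROBOT

A 6-joint arm with a two-finger parallel gripper is mounted at the origin on the work surface. World frame = base frame: x ahead of the robot, y to its left, z up, the work surface at z = 0. Lengths are in mm, angles in rad, forces in N, time in s.
With the tool pointing down it reaches from about 225 to 875 mm from the base axis. Payload 3.4 kg.
Tool frame: the origin (TCP) lies on the centre line of the jaws, within the pads' length; the fingertips stand 11 mm ahead of it and the grasp point (between the pads) lies 8 mm behind it; z points along the fingers, y is the direction in which the jaws open and shut (so a half turn about z gives the same grasp; the last joint's range is limited). The gripper opens to 85 mm and grips with 20 to 120 N. Pads are 22 mm wide; open, the fingers measure 114 mm over their backs; the gripper's body (76 mm by 85 mm) begins 54 mm behind the grasp point. The pads swing forward as they close: fully open they stand 13 mm farther back than shut.
Start: joints at [-1.254, 0.276, 1.505, -0, 1.361, -0.121], TCP at [243.773, -520.803, 242.328] pointing down, gripper open.
Joint ranges: [-2.89, 2.89], [-0.75, 2.08], [0.22, 2.7], [-1.18, 4.32], [0.11, 2.71], [-2.7, 2.7]. Speed limits (rad/s): [2.57, 2.57, 3.14, 3.14, 3.14, 3.14].

INTERFACE

Orientations are given as a 3x3 rotation matrix whose columns are the frame's x, y, z axes.
In Python, from cell import robot, solver, viewer, ticket gives the robot as it stands. Calls block until the motion is done:
- robot.move_ptp(position, orientation): joint-space move of the TCP to a pose.
- robot.move_straight(position, frame=None, vel=150): straight line of the TCP; frame=None keeps the orientation; vel is the mean speed in mm/s.
- robot.move_joints(angles): joint-space move.
- robot.gripper_to(opening): finger opening in mm; the grip force is fixed at half the most; returns when the fingers have stopped.
- robot.hold(seconds).
- solver.solve_ik(position, orientation): joint angles nearest the present ones, or None.
- robot.get_obs(): the state.
- viewer.read_camera(name): name is "scene" or "side" or "wrist"; returns the picture (420x560x3 uint8, red, green, blue); there is no depth.
- viewer.camera_info(name): a dict with "fx", "fy", "cx", "cy" (pixels), "D" ([k1, k2, p1, p2, k3] as OpenCV has them; the pictures are not rectified), "R" (3x3) and "t" (3): a world point X has camera coordinates R X + t. Camera axes: x right, y down, z forward; pixel columns grow to the right and rows downward; lengths in mm; the calibration is good to about 2 mm. A picture is of the moment at which its call begins: read the wrist's pose just before it. camera_info takes no time and is no camera call; for the wrist camera it gives the pose at the moment of the call.
A pose or a line that the arm cannot do raises robot.PlanningError and nothing moves.
- ticket.hand_in(): hands the job in, once; it reports no verdict.
The state is a dict: "time": time; "joints": joint angles; "dq": joint speeds; "effort": joint torques, N m; "ee_pos": TCP position; "orientation": TCP orientation; "ft_force": force on the tool from outside, world axes, zero at the start; "ft_torque": the same for the moment, N m; "grip_width": finger opening in mm.
Only numpy, scipy, OpenCV 4.12 (cv2) and the standard library are available. Lean on these libraries where they do the work, as an engineer would, in place of code of your own. Each camera call takes 0.05 s, during which the arm holds its last target.

## Working session

There is one attempt and no reset: what is moved stays moved. The work goes in short steps, each a Python script; the robot and the scene stay as the last script left them, time stands still between calls to the robot, and variables do not carry over. Pictures are saved under pics/ and viewed, and the job is handed in when it is done.

```bash
ls; mkdir -p pics; python3 - <<'E'
from cell import robot, solver, viewer, ticket
import cv2, numpy as np
for n in ("scene","side","wrist"):
    i=viewer.camera_info(n); im=viewer.read_camera(n)
    cv2.imwrite(f"pics/{n}0.png",im[:,:,::-1])
    print(n,{k:np.round(v,3).tolist() for k,v in i.items()})
o=robot.get_obs(); print(o)
E
```

```text
pics
scene {'fx': 407.027, 'fy': 407.027, 'cx': 276.054, 'cy': 212.231, 'D': [-0.11, 0.0, 0.0, 0.0, 0.0], 'R': [[-0.801, 0.599, 0.004], [0.491, 0.661, -0.567], [-0.342, -0.452, -0.824]], 't': [442.099, -210.876, 1056.141]}
side {'fx': 458.737, 'fy': 458.737, 'cx': 282.797, 'cy': 207.978, 'D': [-0.067, 0.0, 0.0, 0.0, 0.0], 'R': [[-0.801, -0.599, -0.01], [-0.432, 0.589, -0.683], [0.415, -0.542, -0.731]], 't': [418.196, 295.614, 806.582]}
wrist {'fx': 292.492, 'fy': 292.492, 'cx': 280.285, 'cy': 208.067, 'D': [-0.035, 0.0, 0.0, 0.0, 0.0], 'R': [[0.425, -0.905, -0.002], [-0.862, -0.405, 0.304], [-0.276, -0.127, -0.953]], 't': [-574.531, -39.795, 380.397]}
{'time': 0.15, 'joints': array([-1.25401269e+00,  2.76489518e-01,  1.50585375e+00,  6.53485911e-06,
        1.36070785e+00, -1.21008098e-01]), 'dq': array([-0.00034413, -0.00284151, -0.00280952,  0.00073829,  0.00021878,
        0.0010886 ]), 'effort': array([ 1.59182262e-03, -4.17143512e+01, -2.46031308e+01, -5.55697994e-07,
        7.60079449e-03,  3.22898231e-06]), 'ee_pos': array([ 243.63851333, -520.40829348,  241.61116948]), 'orientation': array([[ 9.05690663e-01,  4.23938937e-01, -4.48255525e-04],
       [ 4.23939135e-01, -9.05689618e-01,  1.38788464e-03],
       [ 1.82397962e-04, -1.44702722e-03, -9.99998936e-01]]), 'ft_force': array([ 0.30401131, -0.91362008, -0.33700828]), 'ft_torque': array([-0.00151847,  0.02751833,  0.01654618]), 'grip_width': 85.45419902614228}
```

View pics/scene0.png

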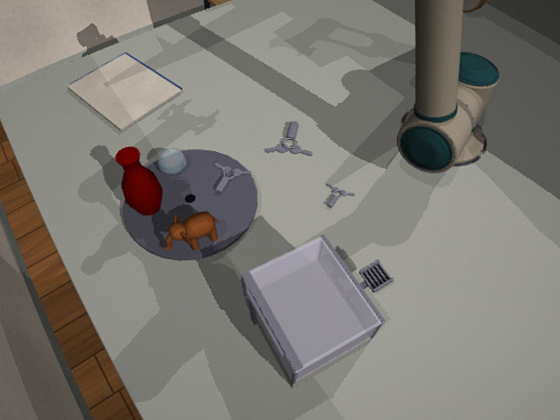

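View pics/side0.png

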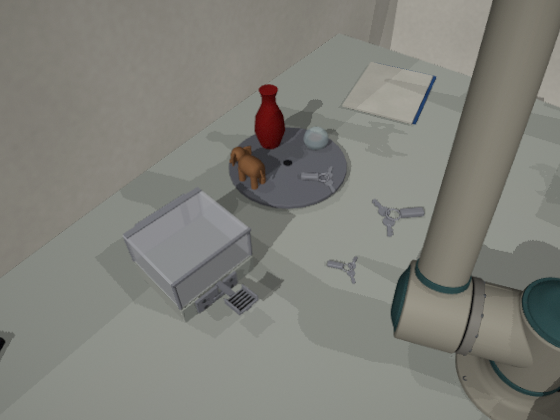

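View pics/wrist0.png

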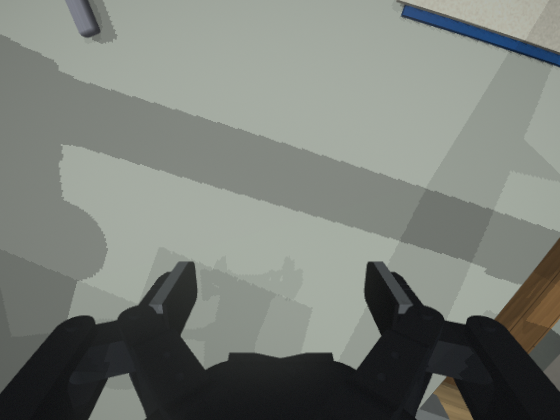

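```bash
python3 - <<'E'
import cv2
a=cv2.imread("pics/scene0.png"); b=cv2.imread("pics/side0.png")
def c(im,x,y,w,h,s,n): cv2.imwrite(n,cv2.resize(im[y:y+h,x:x+w],None,fx=s,fy=s,interpolation=cv2.INTER_CUBIC))
c(a,235,225,170,165,3.5,"pics/sbox.png"); c(b,115,185,150,140,4,"pics/dbox.png")
ka=cv2.resize(a[115:215,205:365],None,fx=5,fy=5,interpolation=cv2.INTER_CUBIC); cv2.imwrite("pics/skeys.png",ka)
c(b,290,150,150,140,4,"pics/dkeys.png")
E
```

```text
(no output)
```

View pics/sbox.png

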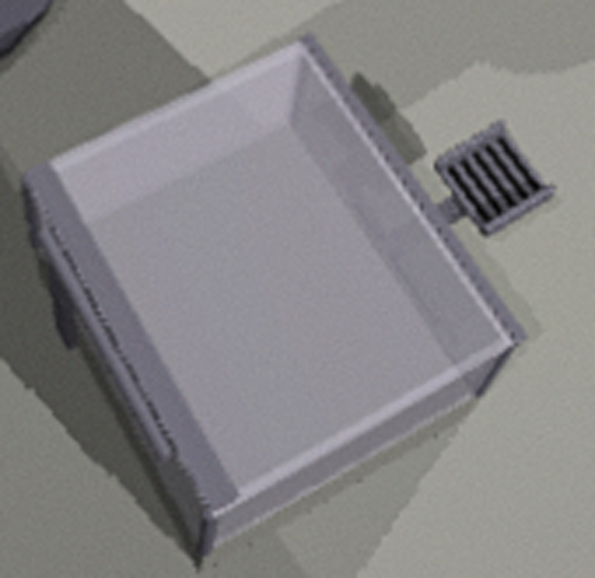

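View pics/dbox.png

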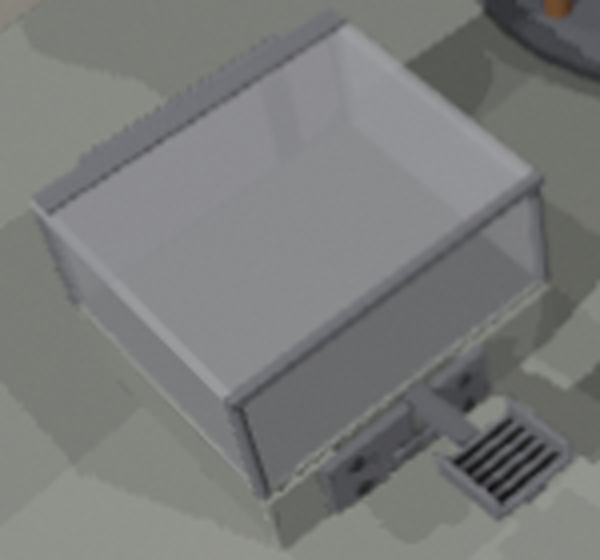

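View pics/skeys.png

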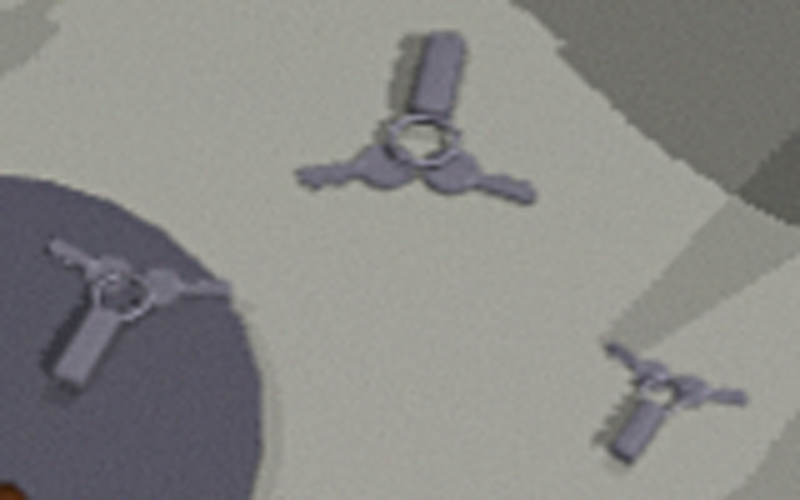

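View pics/dkeys.png

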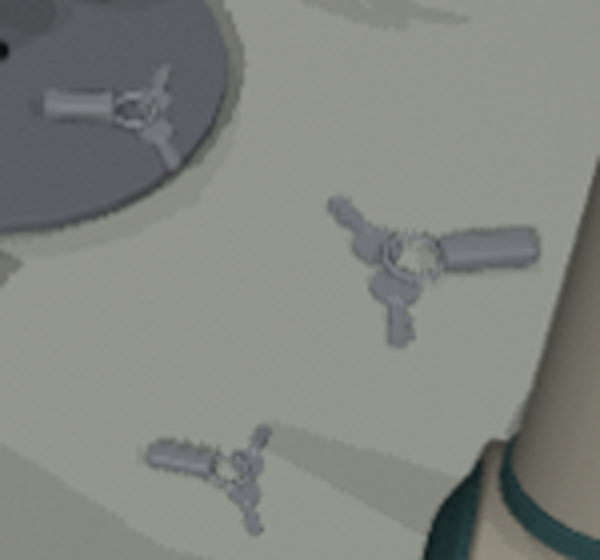

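```bash
cat > h.py <<'E'
import numpy as np, cv2, json
from scipy.optimize import least_squares
CAM={'scene':dict(f=407.027,c=(276.054,212.231),k=-0.11),'side':dict(f=458.737,c=(282.797,207.978),k=-0.067)}
def proj(info,P):
    P=np.atleast_2d(P).astype(float)
    K=np.array([[info['fx'],0,info['cx']],[0,info['fy'],info['cy']],[0,0,1.]])
    R=np.array(info['R']); r,_=cv2.Rodrigues(R)
    p,_=cv2.projectPoints(P,r,np.array(info['t'],float),K,np.array(info['D'],float)); return p[:,0]
def onplane(info,uv,z):
    K=np.array([[info['fx'],0,info['cx']],[0,info['fy'],info['cy']],[0,0,1.]])
    n=cv2.undistortPoints(np.array(uv,float).reshape(-1,1,2),K,np.array(info['D'],float))[:,0]
    R=np.array(info['R']);t=np.array(info['t'])
    d=np.c_[n,np.ones(len(n))]@R; o=-R.T@t
    s=(np.asarray(z)-o[2])/d[:,2]; return o+s[:,None]*d
def T(x,y,a,P):
    c,s=np.cos(a),np.sin(a); P=np.atleast_2d(P)
    return np.c_[x+c*P[:,0]-s*P[:,1],y+s*P[:,0]+c*P[:,1],P[:,2]]
E
cat > fit.py <<'E'
from h import *
from cell import viewer
S=viewer.camera_info('scene');D=viewer.camera_info('side')
so=lambda u,v:(235+u/3.5,225+v/3.5); do=lambda u,v:(115+u/4,185+v/4)
obs=[('s',so(308,38),(-82,-90,128)),('s',so(522,338),(-82,90,128)),('s',so(30,172),(80,-90,126)),('s',so(205,515),(80,90,126)),
('d',do(232,402),(-82,90,128)),('d',do(540,180),(-82,-90,128)),('d',do(340,20),(80,-90,126)),('d',do(40,205),(80,90,126)),
('d',do(262,497),(-80,90,48)),('d',do(547,285),(-80,-90,48)),('s',so(290,122),(-76,-86,48)),('s',so(88,222),(76,-86,48)),('d',do(345,122),(76,-86,48))]
ps=np.array([o[2] for o in obs],float); uv=np.array([o[1] for o in obs])
def pr(q):
    W=T(*q,ps); out=np.where(np.array([[o[0]=='s'] for o in obs]),proj(S,W),proj(D,W)); return out
f=lambda q:(pr(q)-uv).ravel()
r=least_squares(f,[400,300,0.2],loss='soft_l1'); print('box',r.x); print(np.round(f(r.x).reshape(-1,2),1).tolist())
box=r.x
# pedal corners
c=np.cos(.163);s=np.sin(.163)
def pad(x,y,h): # along pad x, slopes up toward robot(-x)
    return (-151+c*x-s*h*0, y, 58-s*x+h)
W=T(*box,[pad(x,y,8) for x in(-22,22) for y in(-24,24)])
for n,I,o,k in(('scene',S,(235,225),3.5),('side',D,(115,185),4)):
    im=cv2.imread(f"pics/{'sbox' if n=='scene' else 'dbox'}.png")
    for p,col in [(proj(I,W),(0,0,255)),(proj(I,T(*box,[(x*76,y*86,48) for x in(-1,1) for y in(-1,1)])),(0,255,0)),(proj(I,T(*box,[(x*80,y*90,124) for x in(-1,1) for y in(-1,1)])),(255,0,0)),(proj(I,T(*box,[(x*80,y*90,48) for x in(-1,1) for y in(-1,1)])),(0,255,255))]:
        for q in p: cv2.circle(im,tuple(int(v) for v in (q-np.array(o))*k),4,col,1)
    cv2.imwrite(f"pics/fit_{n}.png",im)
# keys
ka=lambda u,v:(205+u/5,115+v/5); kd=lambda u,v:(290+u/4,150+v/4)
for nm,zt in(('tt',37),):
    print(onplane(S,[ka(67,384),ka(112,312),ka(121,297),ka(232,290),ka(52,245)],[31,31,28,27,27]).round(1).tolist())
    print(onplane(D,[kd(40,102),kd(112,105),kd(135,110),kd(175,163),kd(165,72)],[31,31,28,27,27]).round(1).tolist())
print('big',onplane(S,[ka(447,32),ka(432,115)],6).round(0).tolist(),'small',onplane(S,[ka(622,460),ka(652,402)],5).round(0).tolist())
print('tt ctr',onplane(S,[(190,198)],25),onplane(D,[(287.5,162.5)],25))
E
python3 fit.py
```

```text
box [616.83585568 178.84006569   6.12740763]
[[1.3, -0.7], [-0.8, -0.9], [-1.3, -0.2], [0.8, -1.5], [-0.7, 1.0], [0.1, 0.6], [-1.2, -0.9], [-1.2, -0.4], [-0.7, 0.5], [0.1, -0.8], [0.7, -0.5], [-12.2, 4.9], [2.3, 0.6]]
[[590.8, -162.2, 31.0], [552.3, -185.0, 31.0], [543.0, -192.2, 28.0], [499.2, -165.8, 27.0], [551.4, -239.2, 27.0]]
[[593.3, -165.3, 31.0], [556.3, -189.1, 31.0], [544.2, -196.4, 28.0], [500.3, -172.9, 27.0], [548.7, -237.4, 27.0]]
big [[298.0, -259.0, 6.0], [342.0, -216.0, 6.0]] small [[406.0, 4.0, 5.0], [373.0, -12.0, 5.0]]
tt ctr [[ 648.92562677 -189.66031865   25.        ]] [[ 650.4433811  -191.40909169   25.        ]]
```

View pics/fit_scene.png

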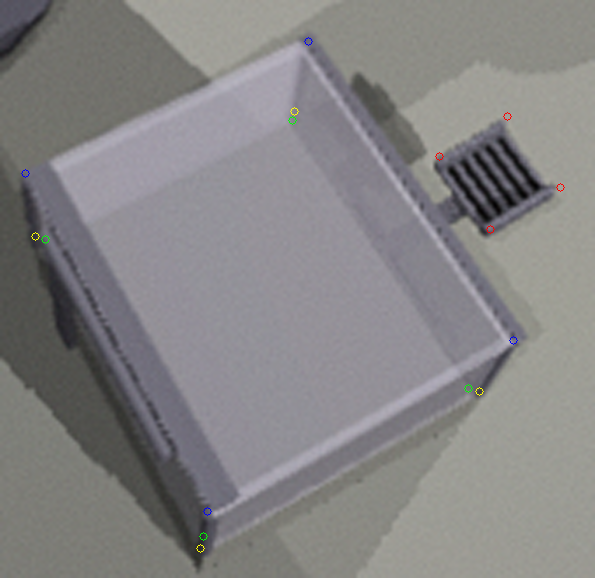

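View pics/fit_side.png

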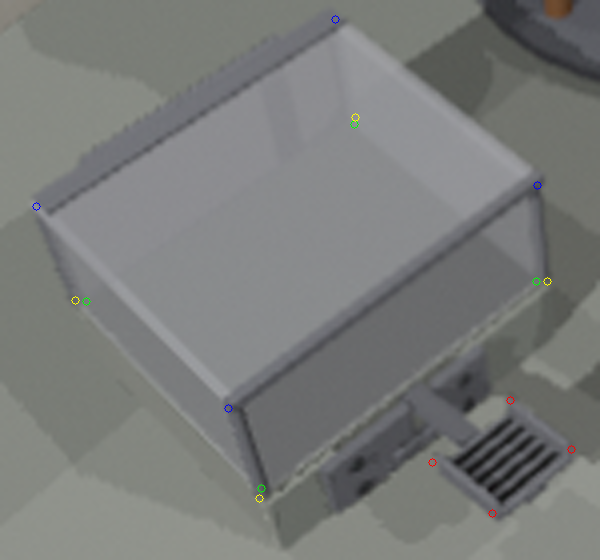

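View pics/tt.png

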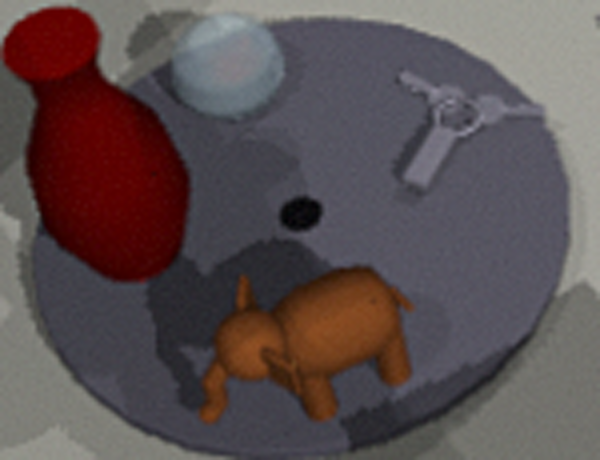

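```bash
cat >> h.py <<'E'
BOX=(616.8,178.8,6.1274-2*np.pi)
def w(x,y,z): return T(*BOX,[(x,y,z)])[0]
def Rz(ang): # tool down, tool x at world angle ang
    c,s=np.cos(ang),np.sin(ang); return np.array([[c,s,0],[s,-c,0],[0,0,-1.]])
RB=Rz(BOX[2]+np.pi/2)
RBOX=np.array([[np.cos(BOX[2]),-np.sin(BOX[2]),0],[np.sin(BOX[2]),np.cos(BOX[2]),0],[0,0,1]])
E
python3 - <<'E'
from h import *
from cell import robot,viewer
p0=w(-151,0,0)
robot.move_ptp([p0[0],p0[1],200],RB)
robot.gripper_to(0)
print(robot.get_obs()['time'],robot.get_obs()['joints'])
robot.move_straight([p0[0],p0[1],85],vel=150)
o=robot.get_obs(); print(o['time'],o['ee_pos'],w(-151,0,85),o['ft_force'],o['grip_width'])
for n in('wrist','side'): cv2.imwrite(f'pics/{n}1.png',viewer.read_camera(n)[:,:,::-1])
F=[robot.get_obs()['ft_force']]
t=robot.get_obs()['time']; robot.move_straight([p0[0],p0[1],84],vel=20); o=robot.get_obs(); print('1mm took',o['time']-t,o['ee_pos'],o['ft_force'])
E
```

```text
3.5917 [2.71609856e-01 2.06466253e-01 1.71035644e+00 2.43179198e-05
 1.22478807e+00 4.27319229e-01]
4.5083 [468.28773147 202.42134326  85.63043631] [467.62861146 202.22854757  85.        ] [0.18965846 0.4808152  0.02200304] 0.04562066081235777
1mm took 0.25 [467.79895044 202.28498524  84.41216429] [-0.6158908   0.03668944  0.94469202]
```

View pics/wrist1.png

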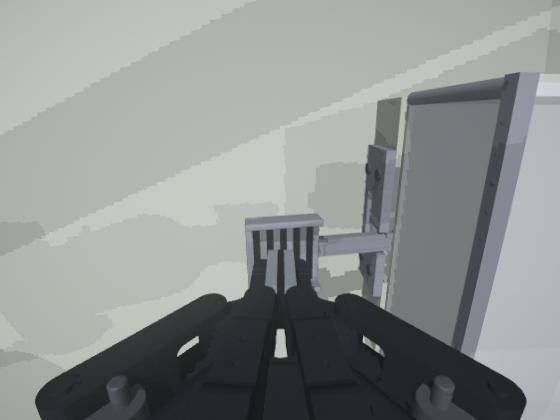

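View pics/side1.png

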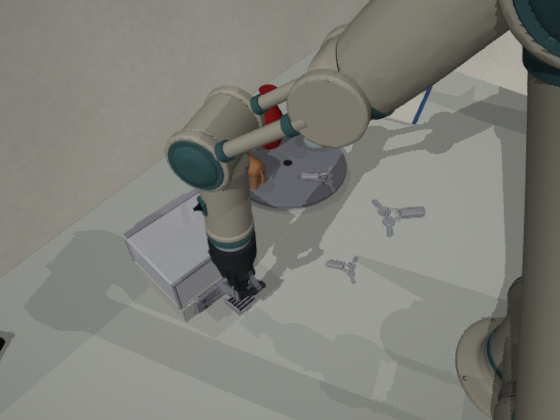

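```bash
cat >> h.py <<'E'
R0=np.hypot(220,44); PH=np.arctan2(44,220)
def padpos(zc): # pad-centre height -> box x
    a=np.arcsin((zc-14)/R0); return 69-R0*np.cos(a)
def tcp(zpad,y=0,dx=0): return w(padpos(zpad)+dx,y,zpad+11)
def rd(robot): 
    o=robot.get_obs(); return o, RBOX.T@o['ft_force'], RBOX.T@(o['ee_pos']-np.array([BOX[0],BOX[1],0]))
E
python3 - <<'E'
from h import *
from cell import robot
robot.move_straight(tcp(64),vel=60); robot.hold(.1)
o,f,p=rd(robot); f0=f; print(o['time'],p,f)
np.save('f0.npy',f0)
z=64.
pl=[]
while z>18:
    z-= 2 if z>34 else 0.6
    robot.move_straight(tcp(z),vel=40)
    o,f,p=rd(robot); d=f-f0; print(round(z,1),round(o['time'],2),p.round(1),d.round(1))
    if z<56 : pl.append(d[2])
    if len(pl)>4 and d[2]>np.median(pl)+5 or d[2]>17: break
robot.hold(.15); o,f,p=rd(robot); print(p.round(2),(f-f0).round(1))
np.save('zstop.npy',z)
E
```

```text
5.2583 [-1.49796690e+02 -7.90777033e-02  7.47624530e+01] [-0.62881434 -0.18596251 -0.03803863]
62.0 5.51 [-150.3   -0.    72.9] [ 0.9  0.6 -0.4]
60.0 5.76 [-1.507e+02 -1.000e-01  7.090e+01] [ 1.3  0.1 -0.1]
58.0 6.01 [-150.6    0.2   69.4] [0.6 0.3 3.5]
56.0 6.26 [-150.8    0.3   67.8] [0.2 0.3 7.6]
54.0 6.51 [-151.2    0.3   65.8] [-1.   0.   7.6]
52.0 6.76 [-151.5    0.3   63.9] [-0.2  0.5  7.7]
50.0 7.01 [-151.9    0.3   61.9] [ 0.3 -0.8  8.5]
48.0 7.26 [-152.2    0.3   59.9] [-0.5  0.1  8.2]
46.0 7.51 [-152.5    0.3   57.9] [ 0.1 -0.7  7.7]
44.0 7.76 [-152.8    0.3   55.9] [ 0.1 -0.1  8.7]
42.0 8.01 [-153.1    0.2   53.9] [ 0.5 -1.1  8.9]
40.0 8.26 [-153.3    0.3   51.9] [ 0.5 -0.3  8.5]
38.0 8.51 [-153.5    0.3   49.9] [-0.1 -0.2  9.1]
36.0 8.76 [-153.8    0.2   47.8] [ 0.2 -0.8  7.9]
34.0 9.01 [-153.9    0.3   45.8] [ 0.6 -0.8  8. ]
33.4 9.26 [-154.     0.3   45.2] [ 0.9 -0.1  7.7]
32.8 9.51 [-154.     0.2   44.6] [ 0.4 -0.6  7.1]
32.2 9.76 [-154.1    0.2   44. ] [-0.7  0.4  7. ]
31.6 10.01 [-154.2    0.2   43.4] [ 0.4 -0.8  8.5]
31.0 10.26 [-154.2    0.2   42.8] [ 0.2 -0.1  8. ]
30.4 10.51 [-154.3    0.2   42.2] [0.1 0.  7.7]
29.8 10.76 [-154.3    0.2   41.6] [ 0.3 -0.1  7.8]
29.2 11.01 [-154.4    0.2   41. ] [ 0.4 -0.4  7.4]
28.6 11.26 [-154.4    0.2   40.4] [ 0.4 -0.3  7.3]
28.0 11.51 [-154.4    0.2   39.8] [-0.  -0.6  7.1]
27.4 11.76 [-154.4    0.2   39.2] [ 0.1 -0.1  7.3]
26.8 12.01 [-154.5    0.2   38.6] [-0.6  0.2  7.1]
26.2 12.26 [-154.6    0.2   37.9] [ 0.1 -0.4  6.6]
25.6 12.51 [-154.6    0.2   37.3] [0.5 0.1 8.1]
25.0 12.76 [-154.6    0.2   36.8] [ 0.3 -0.1  7.5]
24.4 13.01 [-154.6    0.3   36.7] [-0.8 -1.  10.6]
23.8 13.26 [-154.6    0.2   36.5] [-1.7 -1.9 14.8]
[-154.59    0.29   36.5 ] [-1.2 -0.7 14.1]
```

```bash
python3 - <<'E'
from h import *
from cell import robot
f0=np.load('f0.npy')
z=24.5
robot.move_straight(tcp(z),vel=40)
y=0.
while y<36:
    y+= 1.5
    robot.move_straight(tcp(z,y),vel=40)
    o,f,p=rd(robot); d=f-f0; print(round(y,1),round(o['time'],2),p.round(1),d.round(1))
    if abs(d[1])>9.5 or np.linalg.norm(d)>19: break
np.save('y.npy',y)
E
```

```text
1.5 13.91 [-154.6    1.4   36.7] [-0.  -1.7 10.7]
3.0 14.16 [-154.7    2.8   36.6] [ 0.4 -2.4 10.5]
4.5 14.41 [-154.7    4.3   36.6] [ 0.1 -2.2 10.9]
6.0 14.66 [-154.7    5.7   36.6] [-0.  -2.  11.1]
7.5 14.91 [-154.7    7.2   36.6] [ 0.2 -2.1 10.1]
9.0 15.16 [-154.7    8.7   36.6] [-1.3 -2.2 10.9]
10.5 15.41 [-154.7   10.2   36.6] [-0.3 -2.8 10.7]
12.0 15.66 [-154.7   11.7   36.6] [-0.6 -2.7 10.7]
13.5 15.91 [-154.8   13.2   36.6] [-0.2 -1.8 11.1]
15.0 16.16 [-154.8   14.7   36.6] [-0.2 -2.6 11. ]
16.5 16.41 [-154.8   16.2   36.6] [-0.9 -2.7 11.1]
18.0 16.66 [-154.8   17.7   36.6] [-1.3 -2.6 11.7]
19.5 16.91 [-154.9   19.2   36.6] [-0.5 -2.  11.2]
21.0 17.16 [-154.9   20.7   36.6] [ 0.2 -2.4 11. ]
22.5 17.41 [-154.9   21.4   36.6] [-0.5 -4.8 11.7]
24.0 17.66 [-154.9   22.3   36.6] [ 0.1 -6.4 12. ]
25.5 17.91 [-154.9   23.5   36.6] [ 0.5 -6.8 12.6]
27.0 18.16 [-154.9   24.9   36.6] [ 0.2 -7.8 12.6]
28.5 18.41 [-154.9   26.4   36.6] [ 0.9 -7.7 11.1]
30.0 18.66 [-154.8   27.9   36.6] [-0.2 -8.2 12.1]
31.5 18.91 [-154.9   28.9   36.6] [ 0.5 -9.6 12. ]
```

```bash
python3 - <<'E'
from h import *
from cell import robot,viewer
f0=np.load('f0.npy')
z=24.5
robot.move_straight(tcp(z,30.5),vel=40)
while z<35:
    z+=1.5
    robot.move_straight(tcp(z,30),vel=40)
    o,f,p=rd(robot); d=f-f0; print(round(z,1),round(o['time'],2),p.round(1),d.round(1))
    if d[2]<1 and z>32: break
robot.move_straight(tcp(z+20,24),vel=100)
for n in('scene','side','wrist'): cv2.imwrite(f'pics/{n}2.png',viewer.read_camera(n)[:,:,::-1])
o,f,p=rd(robot);print(o['time'],p,f)
E
```

```text
26.0 19.41 [-154.8   28.1   37.6] [ 1.  -7.   7.9]
27.5 19.66 [-154.8   28.1   39. ] [ 2.2 -6.4  7.4]
29.0 19.91 [-154.7   28.1   40.5] [ 1.  -6.6  8. ]
30.5 20.16 [-154.6   28.1   42. ] [ 1.9 -6.5  7.4]
32.0 20.41 [-154.7   28.    42.7] [ 2.5 -5.2  2.2]
33.5 20.66 [-155.1   27.9   43.8] [ 1.3 -5.3  1.1]
35.0 20.91 [-155.5   27.9   45.1] [ 1.5 -6.5 -1.7]
21.4167 [-152.00345112   24.08883014   65.56096627] [ 0.20800461 -0.61686421  0.76282221]
```

View pics/scene2.png

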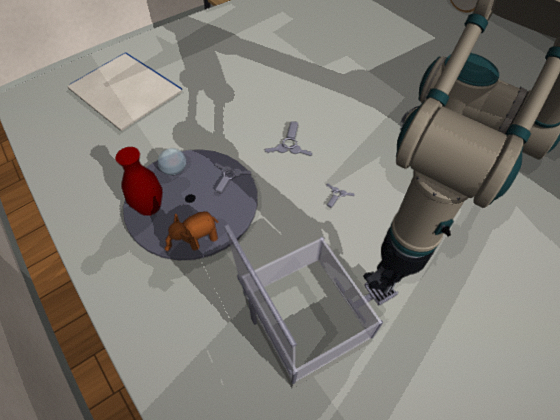

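View pics/side2.png

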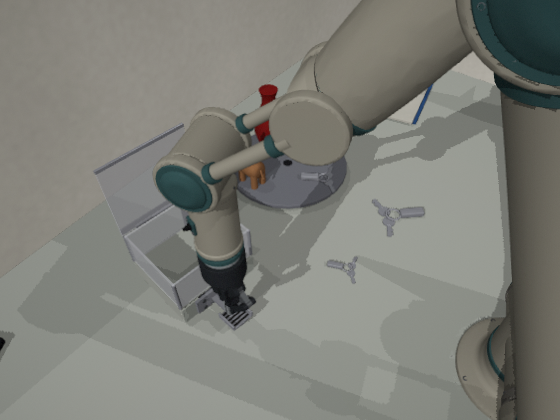

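View pics/wrist2.png

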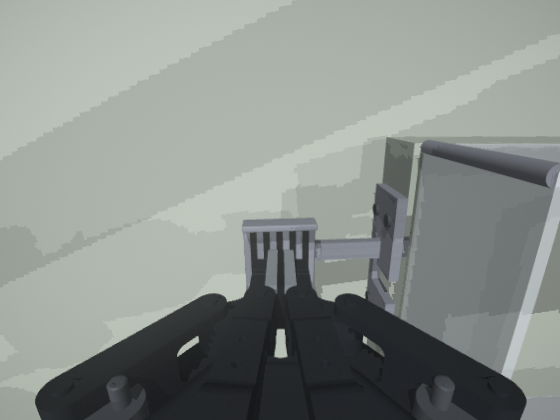

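```bash
python3 - <<'E'
from h import *
from cell import robot,viewer
o,f,p=rd(robot)
robot.move_straight(o['ee_pos']+[0,0,130],vel=250)
A=np.deg2rad(31)
robot.move_ptp([573.2,-175.4,150],Rz(A)); robot.gripper_to(45)
o=robot.get_obs(); I=viewer.camera_info('wrist'); im=viewer.read_camera('wrist')[:,:,::-1].copy()
print(o['time'],o['ee_pos'],o['grip_width'])
import pickle; pickle.dump((I,o),open('w3.pkl','wb')); cv2.imwrite('pics/wrist3.png',im)
c=np.array([573.2,-175.4,0]);a=np.deg2rad(-149);P=[(-22,-8,37),(-22,8,37),(22,8,37),(22,-8,37)]
q=proj(I,T(c[0],c[1],a,P)); print(q.round())
for u in q: cv2.circle(im,tuple(int(v) for v in u),3,(0,0,255),1)
cv2.imwrite('pics/wrist3b.png',cv2.resize(im[120:420,120:440],None,fx=2,fy=2,interpolation=cv2.INTER_CUBIC))
E
```

```text
24.125 [ 573.25508987 -175.17991166  150.08634165] 44.90743937521013
[[271. 184.]
 [289. 184.]
 [289. 231.]
 [271. 231.]]
```

View pics/wrist3b.png

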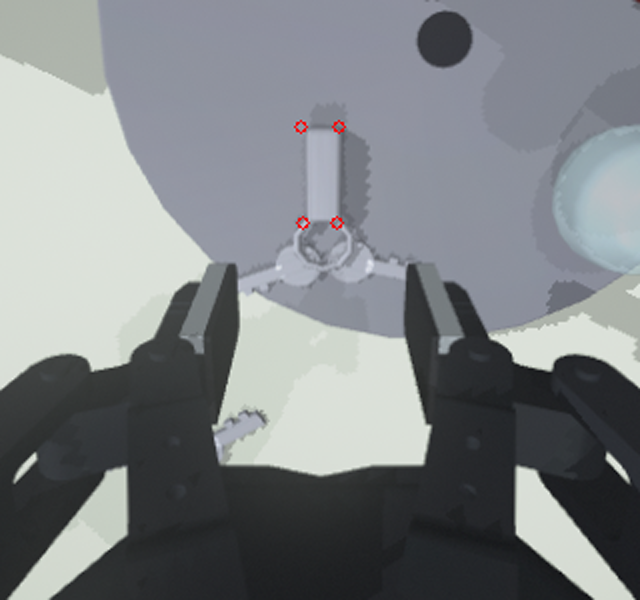

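```bash
python3 - <<'E'
from h import *
from cell import robot,viewer
robot.move_straight([573.2,-175.4,60],vel=150)
robot.move_straight([573.2,-175.4,38.5],vel=70)
o=robot.get_obs(); print(o['time'],o['ee_pos'],o['ft_force'])
robot.gripper_to(8)
o=robot.get_obs(); print(o['time'],o['grip_width'],o['ft_force'])
robot.move_straight([573.2,-175.4,70],vel=80)
robot.move_straight([573.2,-175.4,230],vel=250)
o=robot.get_obs(); print(o['time'],o['grip_width'],o['ft_force'])
cv2.imwrite('pics/wrist4.png',viewer.read_camera('wrist')[:,:,::-1])
for q in (w(0,20,230),w(0,20,61.5),w(-5,20,61)): print(solver.solve_ik(q,Rz(BOX[2]+np.pi/2)) if 0 else q)
E
```

```text
25.3833 [ 572.85289362 -175.23854131   37.97437533] [ 0.15039478 -0.28859305 -0.03366315]
25.7583 14.09618038020829 [ 0.45992312 -0.17997827  2.25612387]
27.0917 14.066837680017256 [-0.34089219 -0.2660635  -0.23286488]
[619.90311888 198.55779981 230.        ]
[619.90311888 198.55779981  61.5       ]
[614.96366893 199.33357953  61.        ]
```

View pics/wrist4.png

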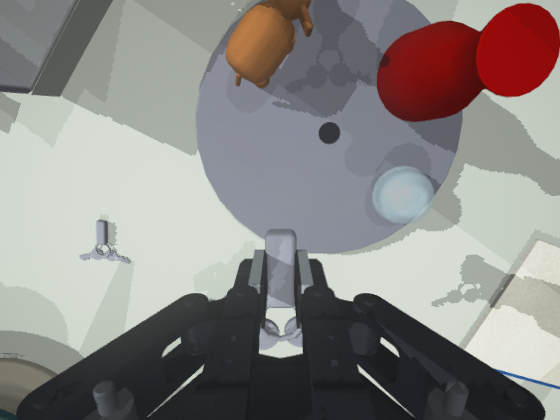

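```bash
python3 - <<'E'
from h import *
from cell import robot,viewer
robot.move_ptp(w(-40,20,230),RB)
robot.move_straight(w(-15,20,230),vel=200)
robot.hold(.1); f0=rd(robot)[1]
robot.move_straight(w(-15,20,64),vel=150)
z=64
while z>58.5:
    z-=1; robot.move_straight(w(-15,20,z),vel=40)
    o,f,p=rd(robot); print(z,round(o['time'],2),p.round(1),(f-f0).round(1))
    if (f-f0)[2]>2.5: break
robot.gripper_to(26); o,f,p=rd(robot); print(o['time'],o['grip_width'])
cv2.imwrite('pics/wrist5.png',viewer.read_camera('wrist')[:,:,::-1])
robot.move_straight(w(-15,20,110),vel=80)
cv2.imwrite('pics/wrist5b.png',viewer.read_camera('wrist')[:,:,::-1])
print(robot.get_obs()['time'])
E
```

```text
63 30.44 [-14.7  20.1  63.6] [ 0.6 -0.  -0. ]
62 30.69 [-14.9  20.   62.1] [0.3 0.3 0.1]
61 30.94 [-15.   20.   62.1] [-1.3  0.2  6.5]
31.2167 25.72529191279283
32.0833
```

View pics/wrist5b.png

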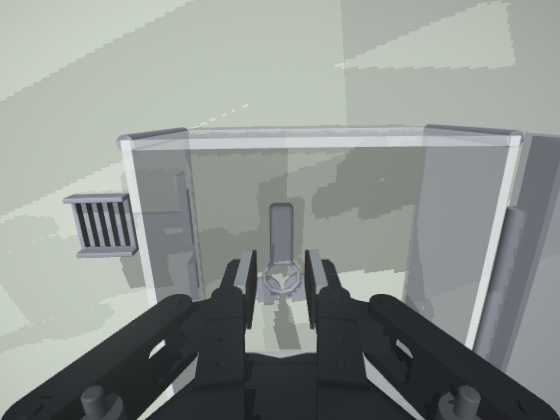

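```bash
python3 - <<'E'
from h import *
from cell import robot,viewer
robot.move_straight(w(-15,20,230),vel=250)
robot.move_ptp(w(-154,20,180),RB); robot.gripper_to(0)
robot.move_straight(tcp(50,20),vel=120); robot.hold(.1)
o,f,f0=None,None,rd(robot)[1]; np.save('f0.npy',f0)
z=38.
robot.move_straight(tcp(z,20),vel=60)
while z>24.6:
    z-=1; robot.move_straight(tcp(z,20),vel=40)
    o,f,p=rd(robot); d=f-f0; print(round(z,1),round(o['time'],2),p.round(1),d.round(1))
    if d[2]>13: break
y=20.
while y>-14:
    y-=1.5; robot.move_straight(tcp(24.5,y),vel=40)
    o,f,p=rd(robot); d=f-f0; print(round(y,1),round(o['time'],2),p.round(1),d.round(1))
    if abs(d[1])>5.5 or np.linalg.norm(d)>19: break
cv2.imwrite('pics/wrist6.png',viewer.read_camera('wrist')[:,:,::-1])
E
```

```text
37.0 35.57 [-154.1   20.    48. ] [-0.9  1.6 -0.5]
36.0 35.82 [-154.3   20.    47. ] [-0.3  0.2 -0.3]
35.0 36.07 [-154.4   20.    45.9] [-0.5 -0.   0. ]
34.0 36.32 [-154.5   20.    44.9] [-0.1  0.4  0.1]
33.0 36.57 [-154.6   20.    43.9] [-0.6  0.9 -0.1]
32.0 36.82 [-154.7   20.    42.9] [-0.8  0.5  0.9]
31.0 37.07 [-154.6   20.2   42.4] [-2.4  1.3  4.9]
30.0 37.32 [-154.6   20.2   41.7] [-2.4  0.9  7.3]
29.0 37.57 [-154.7   20.2   40.7] [-2.8  0.1  6.4]
28.0 37.82 [-154.7   20.2   39.7] [-2.2  0.3  7. ]
27.0 38.07 [-154.8   20.2   38.7] [-1.6  0.4  7.1]
26.0 38.32 [-154.9   20.2   37.7] [-1.8  0.2  7.4]
25.0 38.57 [-154.9   20.3   36.8] [-2.2  0.7  8.1]
24.0 38.82 [-154.9   20.3   36.6] [-3.6 -0.1 14.4]
18.5 39.07 [-154.9   19.3   36.7] [-3.   2.6 10.3]
17.0 39.32 [-154.9   18.1   36.7] [-2.6  2.6 10.8]
15.5 39.57 [-154.9   16.6   36.7] [-3.4  3.   9.4]
14.0 39.82 [-154.9   15.1   36.7] [-2.6  2.1 10.5]
12.5 40.07 [-154.8   13.6   36.7] [-3.4  2.9  9.9]
11.0 40.32 [-154.8   12.1   36.7] [-3.2  2.5 10.1]
9.5 40.57 [-154.8   10.6   36.7] [-2.6  2.2  9.6]
8.0 40.82 [-154.7    9.1   36.7] [-2.8  2.7 10.1]
6.5 41.07 [-154.7    7.6   36.7] [-3.2  2.6 10.1]
5.0 41.32 [-154.7    6.1   36.7] [-3.8  2.5  9.8]
3.5 41.57 [-154.7    4.6   36.7] [-3.2  2.5  9.6]
2.0 41.82 [-154.7    3.1   36.7] [-3.3  3.4 10.5]
0.5 42.07 [-154.7    1.6   36.7] [-3.6  2.8 10.5]
-1.0 42.32 [-1.546e+02  1.000e-01  3.670e+01] [-3.2  2.8  9.2]
-2.5 42.57 [-154.6   -0.9   36.7] [-2.4  4.7 10. ]
-4.0 42.82 [-154.3   -2.1   36.7] [-2.9  5.   9.6]
-5.5 43.07 [-153.9   -3.5   36.8] [-2.4  5.6  8.3]
```

View pics/wrist6.png

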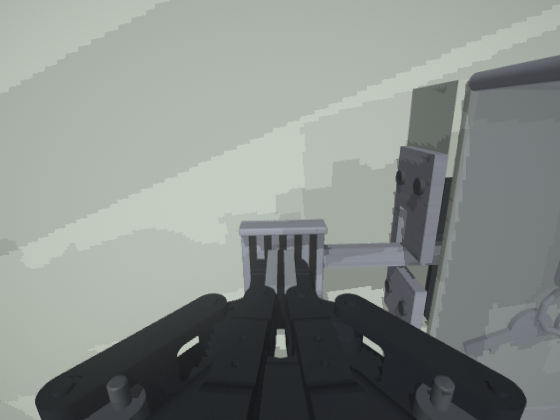

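```bash
python3 - <<'E'
from h import *
from cell import robot,viewer
f0=np.load('f0.npy')
z=24.5
while z<60:
    z+=3; robot.move_straight(tcp(z,-4),vel=11)
    o,f,p=rd(robot); d=f-f0; print(round(z,1),round(o['time'],2),p.round(1),d.round(1))
    if d[2]<3 and z<55: print('caught?'); break
E
```

```text
27.5 43.58 [-153.8   -2.9   39.6] [-1.2  1.9  7.5]
30.5 44.0 [-153.6   -2.9   42.7] [-1.6  1.8  7.2]
33.5 44.42 [-153.3   -2.9   45.7] [-1.5  2.8  8.7]
36.5 44.85 [-153.    -2.9   48.7] [-1.3  1.9  7.8]
39.5 45.27 [-152.7   -2.9   51.8] [-1.2  1.3  8.7]
42.5 45.7 [-152.3   -2.9   54.8] [-1.6  1.1  9.1]
45.5 46.12 [-151.9   -2.9   57.8] [-2.3  1.4  9.1]
48.5 46.55 [-151.4   -2.9   60.8] [-0.2  1.9  9. ]
51.5 46.98 [-150.9   -2.9   63.8] [-0.9  1.8  8.3]
54.5 47.4 [-150.4   -2.9   66.8] [-0.6  2.4  8.9]
57.5 47.83 [-150.    -3.3   69. ] [1.  3.  4.4]
60.5 48.25 [-151.4   -4.6   70.9] [-0.4  0.4 -0. ]
```

```bash
python3 - <<'E'
from h import *
from cell import robot,viewer
robot.move_straight(tcp(110,-2),vel=100)
q=robot.get_obs()['ee_pos']
robot.move_ptp([380,20,260],RB); robot.hold(.3)
for n in('scene','side'):
    im=viewer.read_camera(n)[:,:,::-1]; cv2.imwrite(f'pics/{n}7.png',im)
a=cv2.imread('pics/side7.png');cv2.imwrite('pics/s7c.png',cv2.resize(a[170:330,110:300],None,fx=4,fy=3.7,interpolation=cv2.INTER_CUBIC))
print(robot.get_obs()['time'])
E
```

```text
50.3
```

View pics/s7c.png

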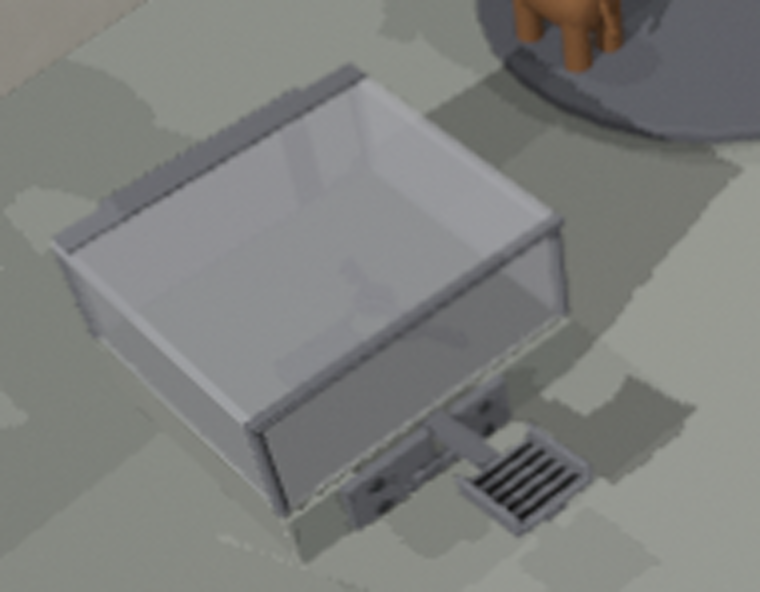

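View pics/scene7.png

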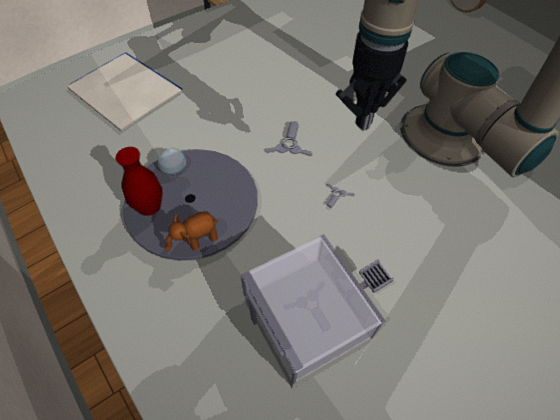

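```bash
python3 -c "
from cell import ticket,robot
print(robot.get_obs()['ft_force']); print(ticket.hand_in())"
```

```text
[0.42143951 0.55949283 0.14224365]
the job is handed in; nothing more can be done
None
```

I put the middle-sized keys from the turntable in the box, shut the lid with the pedal and handed the job in after about 50 s. No verdict was reported.

- **Opening:** I pressed the pedal to its stop, slid it left until it hit the end of the notch, and let it up. It hung there with the lid standing open. The highest force I read on the pedal was about 15 N.
- **Keys:** I lowered them onto the box floor, stopping at a contact force of about 6.5 N, and released them there.
- **Closing:** I pressed the pedal out of the notch, slid it back and eased it up at about 7 mm/s on average, keeping a steady 7 to 9 N under the fingers until it reached the top.

**Last checks:** the side and scene pictures show the lid shut and the keys lying inside. The pedal is within a pixel of its starting position. By eye the vase, elephant and paperweight have not moved. The arm was clear of everything, with a residual force reading under 1 N.

**Small disagreements:**
- The two cameras placed the keys about 4 to 5 mm apart. I used the average, and the wrist camera confirmed it to about 1 mm.
- One box-corner pixel did not fit the model, so the fit gave it little weight.
- The box floor was felt about 1 mm higher than I had calculated.

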